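Hang the bolt bin back on the bin rail and tug it to check

TASK

Put the yellow bolt bin back on the aluminium bin rail: hook its rear lip over the rail, in the middle of the free place between the blue and the red bin. While you still hold it, tug it straight down with a gentle steady pull of about one kilogram for a second to make sure that it is hooked, then let go and leave it hanging. Keep the bin upright so that no bolts spill, never force it against the rack, and leave everything else on the bench where it is.

Things in the scene. Friction and masses are not known exactly. Their poses are not given: they have to be found in the camera images.
- yellow_bin: yellow rail bin, 58 mm wide (its y), 110 mm deep (x), 70 mm high, 0.25 to 0.5 kg, loose, upright on the bench; its bolts stay in place. Origin: centre of the underside, z up. Low open front (35 mm high) towards -x; outer face of the back wall at x = +55 mm. A hooked lip, 44 mm wide, runs along the top of the back: a 4 mm web and a 3.5 mm tongue hanging from it, x = 63.5 to 67 mm.
- bin_grip (a point): middle of the yellow bin's full-height side walls, 18 mm below the rim: (10, 0, 52) mm in the bin's frame, same axes. Side walls are 4 mm thick, outer faces at y = +-29 mm, full height from x = -13 to +55 mm: grip across both from above. Below 18 mm the bin is solid.
- lip_channel (a point): middle of the roof of the channel under the yellow bin's lip, (59.25, 0, 66) mm in the bin's frame, same axes. The channel, between back wall and tongue, is 8.5 mm wide (x), 12 mm deep and open below. This point comes to rest on the rail's edge.
- tongue_end (a point): lowest point of the lip's tongue (3.5 mm thick, lower end rounded) at mid width: (65.25, 0, 54) mm in the yellow bin's frame, same axes.
- panel: plywood rack board on a steel bench stand, rigid, fixed; 420 mm wide, 30 to 240 mm up. Origin on the bench under the middle of the board's front face (plane x = 0); the face looks along -x, y along the board, z up. Across it, about 200 mm up, runs the aluminium bin rail. Below the rail a wooden batten, 10.5 mm proud of the face, 128 to 155 mm up, on which the back of a hung bin rests.
- rail: nominal place of the bin rail: middle of its upper edge, (-8.5, 0, 200) mm in the panel's frame, same axes. Its screws sit in upright slots: the real rail is fixed up to 10 mm higher or lower, to be found by feel. A 4 mm upright fin, edge rounded, open at the top; the slot between fin and board is 6.5 mm wide, 18 mm deep; the tongue goes into it. Fixed bins hang at either side, blue at +y, red at -y, from 93 mm off the middle.
- board_face (a point): point on the board's front face (flat, plane x = 0 of the panel), 225 mm up, in the middle; bare above the rail, up to 240 mm. Same axes as the panel. A hung bin is turned like the panel; let go, it sags 4 to 8 degrees, front down.
- green_bin: a green bin of the same make standing on the bench, full of nuts, loose; not to be moved. Origin at the centre of its underside.
- hammer: claw hammer, 300 mm long, lying on the bench, loose; leave alone. Origin at mid-length, underside; handle to its -x.
- glue: white glue bottle with orange cap, 56 mm across, 170 mm high, standing, loose; leave alone. Origin at the centre of its underside.
- paint_can: paint can with a blue label, 86 mm across, 100 mm high, standing, loose; leave alone. Origin at the centre of its underside.
- tape: yellow and black tape measure, 66 x 36 x 62 mm, standing, loose; leave alone. Origin at the centre of its underside.
- screwdriver: screwdriver with red handle, 200 mm long, lying on the bench, loose; leave alone. Origin at its underside near mid-length.
Things that resemble listed ones, but are neither listed nor needed, are in the scene too. What is shaped like the yellow_bin but brown or pink is not meant.

How it is judged (in metres and radians):
On the way:
1. the yellow bin, its lip hooked over the rail and still held in the fingers, is pulled down so that the rail carries at least 9 N (the bin's own 2.6 to 4.6 N included), for 0.6 s (z of lip_channel in the frame of rail between -0.013 and 0.013 m and x of lip_channel in the frame of rail between -0.004 and 0.003 m and y of lip_channel in the frame of rail between -0.025 and 0.025 m and contact force between yellow_bin and rail above 9 N and contact force between the fingers and yellow_bin above 1 N), for 0.6 s.
At the end, for the whole second after the job is handed in: the yellow bin hangs at rest on the rail, in the middle of the free place: the channel of its lip is over the rail (within 13 mm of the rail's nominal height, 4 mm out or 3 mm in across it, 25 mm along it), the rail carries its weight and it leans by less than 0.25 rad (z of lip_channel in the frame of rail between -0.013 and 0.013 m and x of lip_channel in the frame of rail between -0.004 and 0.003 m and y of lip_channel in the frame of rail between -0.025 and 0.025 m and angle between yellow_bin's own z axis and vertical below 0.25 rad and linear speed of yellow_bin below 0.02 m/s and contact force between yellow_bin and rail above 1 N); the robot touches nothing.
It fails at once if the yellow bin, in the fingers, is pressed on the rack with more than 20 N (contact force between yellow_bin and panel above 20 N and contact force between the fingers and yellow_bin above 0.5 N).
It fails at once if the yellow bin is tipped by more than 0.5 rad (the bolts would spill) (angle between yellow_bin's own z axis and vertical above 0.5 rad).
It fails at once if another thing on the bench is moved by more than 20 mm (distance of any of green_bin, hammer, glue, paint_can, tape, screwdriver from where it was at the start of the episode above 0.02 m).
It also fails if it takes over 58 s, if anything falls off the work surface, if the arm or the gripper's body presses on something with over 40 N, if the wrist force passes 120 N, or if a joint passes its speed limit or range.

ROBOT

A 7-joint arm with a two-finger parallel gripper is mounted at the origin on the work surface. World frame = base frame: x ahead of the robot, y to its left, z up, the work surface at z = 0. Lengths are in m, angles in degrees, forces in N, time in s.
With the tool pointing down it reaches from about 0.425 to 0.95 m from the base axis. Payload 4.7 kg.
Tool frame: the origin (TCP) lies midway between the tips of the shut fingers; the grasp point (between the pads) lies 19 mm behind it; z points along the fingers, y is the line along which they close (so a half turn about z gives the same grasp; the last joint's range is limited). The gripper opens to 85 mm and grips with 20 to 120 N. Pads are 22 mm wide; open, the fingers measure 114 mm over their backs; the gripper's body (76 mm by 85 mm) begins 54 mm behind the grasp point. The pads swing forward as they close: fully open they stand 13 mm farther back than shut.
Start: joints at [-74.651, 26.849, -2.785, 87.806, 1.381, 65.374, -4.715], TCP at [0.197, 0.646, 0.231] pointing down, gripper open.
Joint ranges: [-148.3, 148.3], [-19.14, 114.17], [-79.39, 73.82], [5.75, 140.21], [-59.74, 239.74], [12.07, 113.84], [-152.46, 152.46]. Speed limits (degrees/s): [147.25, 147.25, 180, 180, 180, 180, 180].

INTERFACE

Orientations are given as a 3x3 rotation matrix whose columns are the frame's x, y, z axes.
In Python, from bench import env gives the robot as it stands. The module is installed in compiled form; this text tells all that it offers.
- The arm moves only by the tool apply_moves, never from a script. Its arguments are lists of equal length, an entry for each row: "dp": the shift along the tool's x, y, z in cm, a list of three; "yaw": the turn about the tool's z in degrees. A call has 1 to 8 rows; each row shifts and turns the commanded pose from where the row before left it, along the tool's axes as they then stand; what a row does not reach is not made up. A row lasts 1/10 s, in which the tool goes at most 50 mm and 8.59 degrees, less where a joint would pass 70% of its speed; a pose out of reach is approached as far as the arm can. A call with a gripper value outside its range is refused whole. "grip" is the opening in per cent of the stroke, from 0 (shut) to 100 (fully open), set as the call begins (left out, the last holds). The fingers move at their own pace and stop on an object; "force" is the grip in N (left out, the last holds). Time passes only in rows, so rows that do not move let the fingers close. It gives the time, the measured TCP pose, the force, the opening and the grip force at its end, in the units of the state.
- env.observe(): the state, without advancing time (a new reading comes with each control period).
- env.snapshot(name): name is "side" or "top" or "wrist"; returns (picture, depth): 480x640x3 uint8, red, green, blue; 480x640 float32, m along the optical axis (not along the pixel's ray), 0 where there is no reading.
- env.get_calibration(name): a dict with "K" (3x3 intrinsics, pixels), "D" ([k1, k2, p1, p2, k3] as OpenCV has them; the pictures are not rectified), "eye" and "orientation" of the camera in the world. Camera axes: x right, y up, looking along -z (the intrinsics and any distortion apply to the point x, -y, -z); pixel columns grow to the right and rows downward; lengths in m; the calibration is good to about 2 mm. A picture is of the moment at which its call begins: read the wrist's pose just before it. get_calibration takes no time and is no camera call; for the wrist camera it gives the pose at the moment of the call.
- env.hand_in(): hands the job in; it is judged then, once.
The state is a dict: "time": time; "joint_pos": joint angles; "qd": joint speeds; "effort": joint torques, N m; "position": TCP position; "tool_rot": TCP orientation; "contact_force": force on the tool from outside, world axes, zero at the start; "moment": the same for the moment, N m; "grip_width": opening from 0.0 (shut) to 1.0 (fully open); "grip_force": force on a finger pad.
Only numpy, scipy, OpenCV 4.12 (cv2) and the standard library are available. Lean on these libraries where they do the work, as an engineer would, in place of code of your own. Each camera call takes 0.05 s, during which the arm holds its last target. There are 200 camera calls.

## Working session

There is one attempt and no reset: what is moved stays moved. The work goes in short steps, Python scripts to look and compute and a tool call to move; the robot and the scene stay as the last step left them, time stands still between calls to the robot, and variables do not carry over. Pictures are saved under pics/ and viewed, at most 10 in all, crops included, and the job is handed in when it is done.

Besides the shell and the picture viewer there is one more tool, called after "Call:" as name(argument=value, ...) on one line, values as JSON. apply_moves: Moves the arm, as the interface text tells. Its arguments: {"type":"object","properties":{"dp":{"type":"array","items":{"type":"array","items":{"type":"number"}}},"yaw":{"type":"array","items":{"type":"number"}},"grip":{"type":"number"},"force":{"type":"number"}},"required":["dp","yaw"]}

```bash
mkdir -p pics; cat > h.py <<'E'
import numpy as np,cv2
from bench import env
def snap(n):
    c=env.get_calibration(n); p,d=env.snapshot(n); return p,d,c
def save(p,f): cv2.imwrite('pics/'+f,p[:,:,::-1])
def pts(uv,d,c):
    uv=np.asarray(uv,float).reshape(-1,1,2)
    n=cv2.undistortPoints(uv,np.array(c['K'],float),np.array(c['D'],float)).reshape(-1,2)
    d=np.asarray(d).reshape(-1,1)
    pc=np.hstack([n[:,:1]*d,-n[:,1:]*d,-d])
    return pc@np.array(c['orientation']).T+np.array(c['eye'])
def cloud(d,c):
    v,u=np.mgrid[0:480,0:640]
    P=pts(np.stack([u.ravel(),v.ravel()],1),d.ravel(),c).reshape(480,640,3)
    P[d==0]=np.nan
    return P
E
python3 - <<'E'
from h import *
ims=[]
for n in ("side","top"):
    p,d,c=snap(n); save(p,n+'0.png'); np.savez(n+'0.npz',p=p,d=d,**{k:np.array(v) for k,v in c.items()})
    print(n,c['eye'],np.round(c['orientation'],2).tolist())
s=env.observe(); print(s['time'],s['position'],np.round(s['tool_rot'],3),s['contact_force'])
E
```

```text
side [ 0.05293359 -0.48543485  0.69202084] [[0.74, 0.42, -0.53], [-0.67, 0.45, -0.59], [-0.01, 0.79, 0.61]]
top [0.43240634 0.02948712 1.29609487] [[0.01, 1.0, -0.04], [-1.0, 0.01, -0.01], [-0.01, 0.04, 1.0]]
0.1 [0.19724398 0.6450114  0.23039213] [[-0.956  0.292 -0.   ]
 [ 0.292  0.956 -0.002]
 [-0.    -0.002 -1.   ]] [ 0.3752304   0.72449213 -0.09647952]
```

View pics/side0.png

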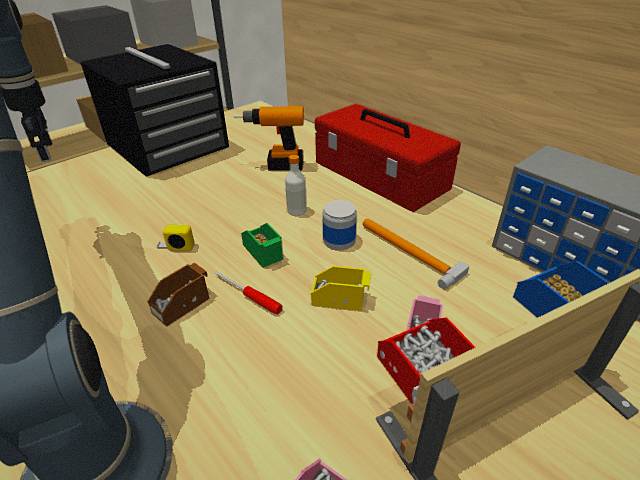

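View pics/top0.png

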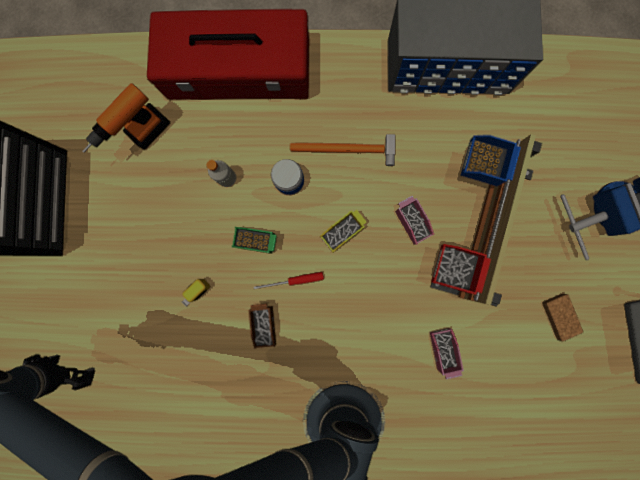

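```bash
cat > m.py <<'E'
from h import *
z=np.load('top0.npz'); p,d=z['p'],z['d']; c={k:z[k] for k in('K','D','eye','orientation')}
P=cloud(d,c); h=cv2.cvtColor(p,cv2.COLOR_RGB2HSV)
m=((h[...,0]>24)&(h[...,0]<33)&(h[...,1]>170)&(h[...,2]>80)).astype(np.uint8)
m[:200]=0;m[260:]=0;m[:,:310]=0;m[:,380:]=0
q=P[(m>0)]; q=q[~np.isnan(q[:,0])]
print('yellow',len(q),np.nanpercentile(q[:,2],[1,50,99]))
q=q[q[:,2]>.03]
r=cv2.minAreaRect((q[:,:2]*1000).astype(np.float32)); print(r, cv2.boxPoints(r))
t=q[q[:,2]>.06]; r=cv2.minAreaRect((t[:,:2]*1000).astype(np.float32)); print('high',r, cv2.boxPoints(r))
# panel: all points z in .225-.25 in region
R=np.zeros(d.shape,bool); R[125:310,455:545]=1
t=P[R&(P[...,2]>.228)&(P[...,2]<.255)]
print('board top',len(t),np.median(t[:,2])); r=cv2.minAreaRect((t[:,:2]*1000).astype(np.float32)); print(r,cv2.boxPoints(r))
# profile across the row 220
for v in (205,225):
  for u in range(470,530,2): print(v,u,np.round(P[v,u]*1000),p[v,u])
cr=cv2.resize(p[170:290,290:450],(800,600),interpolation=cv2.INTER_CUBIC); save(cr,'crop.png')
E
python3 m.py
```

```text
yellow 120 [0.03585222 0.0679625  0.07542012]
((535.9243774414062, 5.4051055908203125), (57.72993469238281, 117.79385375976562), 37.03910446166992) [[477.4065    35.03098 ]
 [548.36084  -58.99497 ]
 [594.44226  -24.220768]
 [523.4879    69.805176]]
high ((543.9447021484375, -4.917659759521484), (56.3847541809082, 91.1951675415039), 37.96000671386719) [[493.6691    13.691864]
 [549.7643   -58.210083]
 [594.22034  -23.527184]
 [538.1251    48.374763]]
board top 1291 0.23933348357722473
((550.7213745117188, -396.192138671875), (38.648399353027344, 421.4097595214844), 73.96451568603516) [[ 342.87686 -356.5609 ]
 [ 747.88995 -472.96802]
 [ 758.5659  -435.82336]
 [ 353.5528  -319.41626]]
205 470 [ 617. -360.   -1.] [135 116  73]
205 472 [ 617. -365.    1.] [135 116  74]
205 474 [ 617. -372.   -3.] [126 102  65]
205 476 [ 616. -376.    4.] [127 102  66]
205 478 [ 617. -384.   -2.] [128 102  65]
205 480 [ 617. -390.   -2.] [130 105  68]
205 482 [ 616. -393.    4.] [75 59 37]
205 484 [ 611. -386.   45.] [32 18  9]
205 486 [ 609. -387.   59.] [93 56 32]
205 488 [ 608. -391.   63.] [94 55 27]
2
[... 1314 characters left out ...]
 44 38]
225 496 [ 540. -365.  196.] [101  98  94]
225 498 [ 542. -374.  184.] [79 70 57]
225 500 [ 541. -376.  195.] [59 46 28]
225 502 [ 539. -375.  210.] [56 44 29]
225 504 [ 538. -374.  226.] [58 45 29]
225 506 [ 537. -374.  237.] [61 50 31]
225 508 [ 536. -377.  243.] [138 131  84]
225 510 [ 536. -382.  243.] [136 130  82]
225 512 [ 536. -386.  244.] [136 127  82]
225 514 [ 560. -489.   -2.] [137 126  82]
225 516 [ 560. -494.   -0.] [135 126  80]
225 518 [ 560. -500.    2.] [135 125  80]
225 520 [ 561. -507.   -1.] [136 128  82]
225 522 [ 560. -510.    4.] [135 127  81]
225 524 [ 560. -517.    3.] [136 129  83]
225 526 [nan nan nan] [135 129  81]
225 528 [ 560. -529.    2.] [136 128  84]
```

View pics/crop.png

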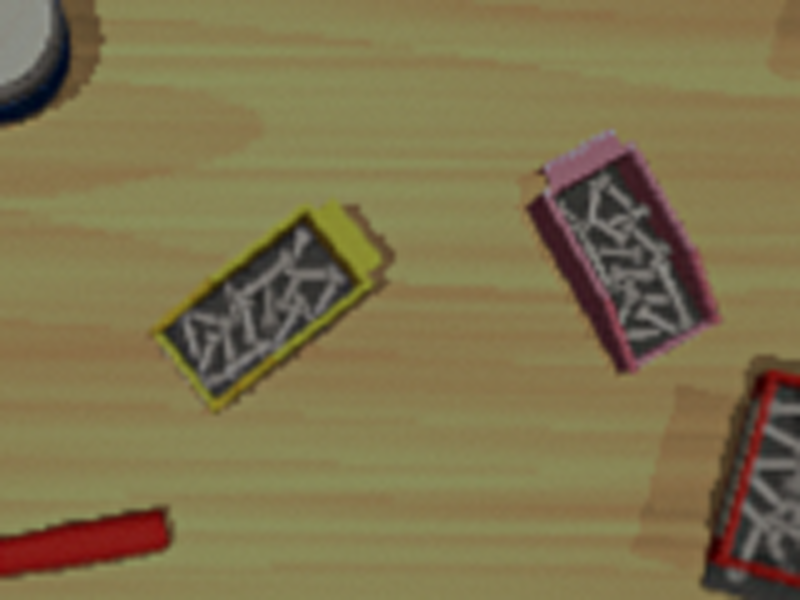

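The crop shows the open yellow bin with grey bolts, its lip at the upper right end (crop 345,240). 

Candidates in the top view: yellow bin (344,230), brown bin (262,325), pink bins (413,222) and (446,352), green bin (255,239) and tape measure (195,291). I choose the yellow bin at (344,230). Its grip point is about (0.538, 0.002) and its +x axis points at -53°.

Call:
apply_moves(dp=[[-3.2,-3.2,-0.2],[-3.2,-3.2,-0.2],[-3.2,-3.2,-0.2],[-3.2,-3.2,-0.2],[-3.2,-3.2,-0.2],[-3.2,-3.2,-0.2],[-3.2,-3.2,-0.2],[-3.2,-3.2,-0.2]], yaw=[0,0,0,0,0,0,0,0], grip=100)

```text
time: 0.9
position: [0.3677, 0.3239, 0.2472]
tool_rot: [[-0.956, 0.292, -0.0], [0.292, 0.956, -0.0], [0.0, -0.0, -1.0]]
contact_force: [0.4, 0.1, -0.4]
grip_width: 0.997
grip_force: 0.0
```

Call:
apply_moves(dp=[[-3.2,-3.2,-0.2],[-3.2,-3.2,-0.2],[-3.2,-3.2,-0.2],[-3.2,-3.2,-0.2],[-3.2,-3.2,-0.2],[-3.2,-3.2,-0.2],[0,0,0],[0,0,0]], yaw=[0,0,0,0,0,0,0,0])

```text
time: 1.7
position: [0.4947, 0.0853, 0.2589]
tool_rot: [[-0.955, 0.295, -0.001], [0.295, 0.955, 0.0], [0.001, -0.0, -1.0]]
contact_force: [-0.5, 0.3, 0.4]
grip_width: 1.002
grip_force: 0.0
```

Call:
apply_moves(dp=[[0,0,0],[0,0,0],[0,0,0],[0,0,0],[0,0,0],[0,0,0],[0,0,0]], yaw=[7,7,7,7,7,1,0])

```text
time: 2.4
position: [0.4941, 0.0875, 0.259]
tool_rot: [[-0.605, 0.796, -0.001], [0.796, 0.605, 0.0], [0.001, -0.0, -1.0]]
contact_force: [-1.0, -0.3, -0.0]
grip_width: 0.998
grip_force: 0.0
```

```bash
python3 - <<'E'
from h import *
s=env.observe(); print(np.round(s['joint_pos'],1),s['position'])
p,d,c=snap('wrist'); save(p,'w1.png'); np.savez('w1.npz',p=p,d=d,**{k:np.array(v) for k,v in c.items()})
print(c['eye'],np.round(c['orientation'],2).tolist())
P=cloud(d,c); h=cv2.cvtColor(p,cv2.COLOR_RGB2HSV)
m=((h[...,0]>24)&(h[...,0]<33)&(h[...,1]>170)&(h[...,2]>60))
q=P[m]; q=q[(q[:,2]>.055)&(q[:,2]<.085)]
q=q[np.linalg.norm(q[:,:2]-[.54,0],axis=1)<.1]
r=cv2.minAreaRect((q[:,:2]*1000).astype(np.float32)); print(len(q),np.median(q[:,2]),r,cv2.boxPoints(r))
E
```

```text
[-33.2   9.   20.9 109.9  -3.7  61.8  26.4] [0.49414493 0.08746684 0.25904911]
[0.44866383 0.14892239 0.40138929] [[0.8, -0.58, -0.18], [0.61, 0.76, 0.24], [0.0, -0.3, 0.95]]
0 nan ((0.0, 0.0), (0.0, 0.0), 0.0) [[0. 0.]
 [0. 0.]
 [0. 0.]
 [0. 0.]]
  return _methods._mean(a, axis=axis, dtype=dtype,
  ret = ret.dtype.type(ret / rcount)
```

View pics/w1.png

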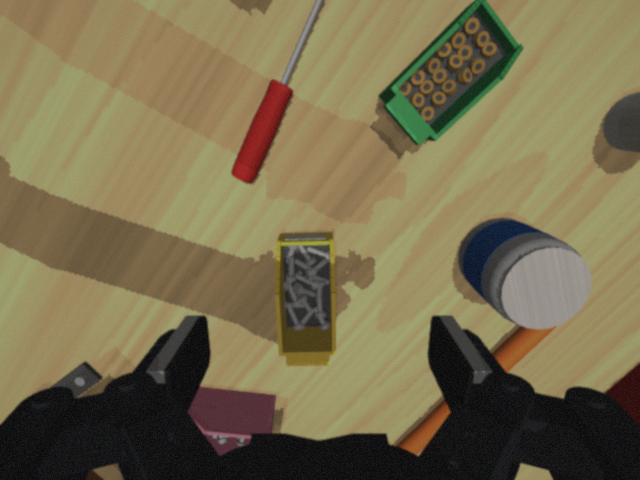

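The wrist picture shows the yellow bin at (305,300) with its lip at the bottom (307,360), aligned with the fingers. Nothing crowds it.

```bash
python3 - <<'E'
from h import *
z=np.load('w1.npz'); p,d=z['p'],z['d']; c={k:z[k] for k in('K','D','eye','orientation')}
h=cv2.cvtColor(p,cv2.COLOR_RGB2HSV); print(h[358,307],h[300,279],d[358,307],d[300,279])
P=cloud(d,c)
m=(h[...,0]>22)&(h[...,0]<34)&(h[...,1]>180)&(h[...,2]>60); m[:225]=0;m[370:]=0;m[:,:265]=0;m[:,350:]=0
v,u=np.where(m); print(len(u),u.min(),u.max(),v.min(),v.max(), np.nanpercentile(P[m][:,2],[5,50,95]))
def ray(uv,zz):
    uv=np.array(uv,float); a=pts(uv,np.ones(len(uv)),c); e=c['eye']; t=(zz-e[2])/(a[:,2]-e[2]); return e+(a-e)*t[:,None]
mm=m&(P[...,2]>.062); v,u=np.where(mm)
X=ray(np.stack([u,v],1),.07)
r=cv2.minAreaRect((X[:,:2]*1000).astype(np.float32)); print(r,cv2.boxPoints(r))
lip=(v>345); print('lip row extents',[(k,u[v==k].min(),u[v==k].max()) for k in (250,280,310,340,352,358,362) if (v==k).any()])
E
```

```text
[ 23 168 129] [ 22 173 109] 0.38298976 0.36332178
225 277 333 234 363 [0.02322099 0.04936134 0.06944329]
((549.4303588867188, -5.326938629150391), (53.49150848388672, 85.57243347167969), 36.790096282958984) [[502.3874    12.92012 ]
 [553.63544  -55.60927 ]
 [596.4733   -23.573997]
 [545.2253    44.95539 ]]
lip row extents [(352, np.int64(294), np.int64(297)), (358, np.int64(291), np.int64(291))]
```

Call:
apply_moves(dp=[[-4.7,-0.8,0],[-4.67,-0.75,0],[0,0,4.5],[0,0,4.5],[0,0,4.5],[0,0,0],[0,0,0],[0,0,0]], yaw=[0,0,0,0,0,0,0,0])

```text
time: 3.25
position: [0.5407, 0.0021, 0.1267]
tool_rot: [[-0.602, 0.798, 0.004], [0.798, 0.602, 0.001], [-0.002, 0.004, -1.0]]
contact_force: [0.1, -0.1, 1.4]
grip_width: 1.002
grip_force: 0.0
```

Call:
apply_moves(dp=[[0,0,3],[0,0,3],[0,0,2],[0,0,1.7],[0,0,0],[0,0,0],[0,0,0]], yaw=[0,0,0,0,0,0,0])

```text
time: 3.95
position: [0.5405, 0.0021, 0.0293]
tool_rot: [[-0.602, 0.799, 0.004], [0.799, 0.602, 0.001], [-0.002, 0.003, -1.0]]
contact_force: [-0.0, 0.5, -0.3]
grip_width: 1.001
grip_force: 0.0
```

Call:
apply_moves(dp=[[0,0,0],[0,0,0],[0,0,0],[0,0,0],[0,0,0],[0,0,0],[0,0,0],[0,0,0]], yaw=[0,0,0,0,0,0,0,0], grip=40, force=70)

```text
time: 4.75
position: [0.5401, 0.0021, 0.0286]
tool_rot: [[-0.602, 0.799, 0.003], [0.799, 0.602, 0.001], [-0.001, 0.003, -1.0]]
contact_force: [-1.3, 0.7, 5.7]
grip_width: 0.67
grip_force: 75.8
```

Call:
apply_moves(dp=[[0,0,-0.5],[0,0,-2],[0,0,-4],[0,0,-4],[0,0,-4],[0,0,-4],[0,0,0],[0,0,0]], yaw=[0,0,0,0,0,0,0,0])

```text
time: 5.55
position: [0.5382, 0.0019, 0.2124]
tool_rot: [[-0.602, 0.799, 0.0], [0.799, 0.602, 0.001], [0.0, 0.0, -1.0]]
contact_force: [0.1, 0.0, -3.3]
grip_width: 0.67
grip_force: 76.0
```

```bash
cat > m2.py <<'E'
from h import *
z=np.load('top0.npz'); p,d=z['p'],z['d']; c={k:z[k] for k in('K','D','eye','orientation')}
P=cloud(d,c); R=np.zeros(d.shape,bool); R[130:310,455:545]=1
t=P[R&(P[...,2]>.21)&(P[...,2]<.230)]
ax=np.array([np.cos(np.radians(-16.04)),np.sin(np.radians(-16.04))]) # panel y
s=t[:,:2]@ax; n=t[:,:2]@np.array([-ax[1],ax[0]]) # along, outward
k=np.abs(n-np.median(n))<.012
for _ in range(3):
    f=np.polyfit(s[k],n[k],1); k=np.abs(n-np.polyval(f,s))<.005
print(len(t),k.sum(),'face fit',f,'deg',-16.04+np.degrees(np.arctan(f[0])),'std',np.std((n-np.polyval(f,s))[k]))
b=P[R&(P[...,2]>.232)&(P[...,2]<.25)]; sb=b[:,:2]@ax; nb=b[:,:2]@np.array([-ax[1],ax[0]])
print('top along ext',np.percentile(sb,[0,1,99,100]),'n',np.percentile(nb,[0,2,50,98,100]))
h=cv2.cvtColor(p,cv2.COLOR_RGB2HSV)
for nm,lo,hi in(('blue',105,125),('red',0,6)):
    m=R&(h[...,0]>=lo)&(h[...,0]<=hi)&(h[...,1]>160)&(P[...,2]>.17)&(P[...,2]<.23)
    q=P[m]; a=q[:,:2]@ax; print(nm,len(q),np.percentile(a,[0,2,98,100]),np.percentile(q[:,2],[2,50,98]))
th=np.radians(-16.04)+np.arctan(f[0])
E
python3 m2.py; python3 -c "
from h import *
s=env.observe();print(s['position'],s['contact_force'],s['moment'],s['grip_width'],np.round(s['joint_pos'],1))"
```

```text
630 475 face fit [ 0.00562657 -0.21544355] deg -15.717624476705732 std 0.0009400813776235614
top along ext [0.4284303  0.43274695 0.84407499 0.84945637] n [-0.23942252 -0.22364732 -0.21648705 -0.21037342 -0.20926914]
blue 669 [0.72841161 0.72977179 0.82986082 0.83100188] [0.17100809 0.19567869 0.20393126]
red 473 [0.44235563 0.44445011 0.54241811 0.54322199] [0.17209928 0.1993748  0.20379161]
[0.53822073 0.00194739 0.21240128] [ 0.11894183  0.02590086 -3.25978912] [0.05611723 0.04497082 0.03957929] 0.6703123502106103 [-25.1  15.7  24.9 108.9  -7.9  57.   40.3]
```

Call:
apply_moves(dp=[[0,0,0],[0,0,0],[0,0,0],[0,0,0],[0,0,0],[0,0,0],[0,0,0],[0,0,0]], yaw=[5,7.5,7.5,7.5,7.5,7.5,7.5,2.9])

```text
time: 6.35
position: [0.5368, 0.002, 0.2096]
tool_rot: [[0.277, 0.961, -0.006], [0.961, -0.277, -0.001], [-0.003, -0.005, -1.0]]
contact_force: [0.3, -0.5, -2.4]
grip_width: 0.671
grip_force: 75.9
```

Call:
apply_moves(dp=[[-2,0.85,0],[-4.1,1.74,0],[-4.3,1.83,0],[-4.3,1.83,0],[-4.3,1.83,0],[-4.3,1.83,0],[-3,1.28,0],[-1.58,0.65,0]], yaw=[0,0,0,0,0,0,0,0])

```text
time: 7.15
position: [0.5737, -0.3023, 0.2092]
tool_rot: [[0.279, 0.96, -0.006], [0.96, -0.279, -0.001], [-0.002, -0.005, -1.0]]
contact_force: [0.0, 0.6, -3.2]
grip_width: 0.671
grip_force: 75.8
```

Call:
apply_moves(dp=[[0,0,0],[0,0,0],[0,0,0],[0,0,0]], yaw=[0,0,0,0])

```text
time: 7.55
position: [0.5765, -0.2967, 0.2116]
tool_rot: [[0.272, 0.962, -0.001], [0.962, -0.272, 0.001], [0.001, -0.001, -1.0]]
contact_force: [0.1, -0.2, -2.6]
grip_width: 0.67
grip_force: 75.8
```

```bash
python3 - <<'E'
from h import *
s=env.observe();print(s['time'],s['position'],s['contact_force'],s['moment'],s['grip_width'],np.round(s['joint_pos'],1))
for n in('top','wrist'):
    p,d,c=snap(n); np.savez(n+'2.npz',p=p,d=d,**{k:np.array(v) for k,v in c.items()})
    save(p,n+'2.png')
    if n=='top': t=cv2.resize(p[120:320,430:560],(390,600),interpolation=cv2.INTER_CUBIC)
    else: w=cv2.resize(p,(400,300)); w=np.vstack([w,np.zeros((300,400,3),np.uint8)])
save(np.hstack([t,w]),'c2.png')
E
```

```text
7.55 [ 0.57645135 -0.29667479  0.21161536] [ 0.13081659 -0.1572165  -2.58164893] [-0.04308713  0.03193679  0.01503514] 0.6695071498297993 [ -2.3  28.6  37.1  94.7 -18.9  63.2  24.4]
```

View pics/c2.png

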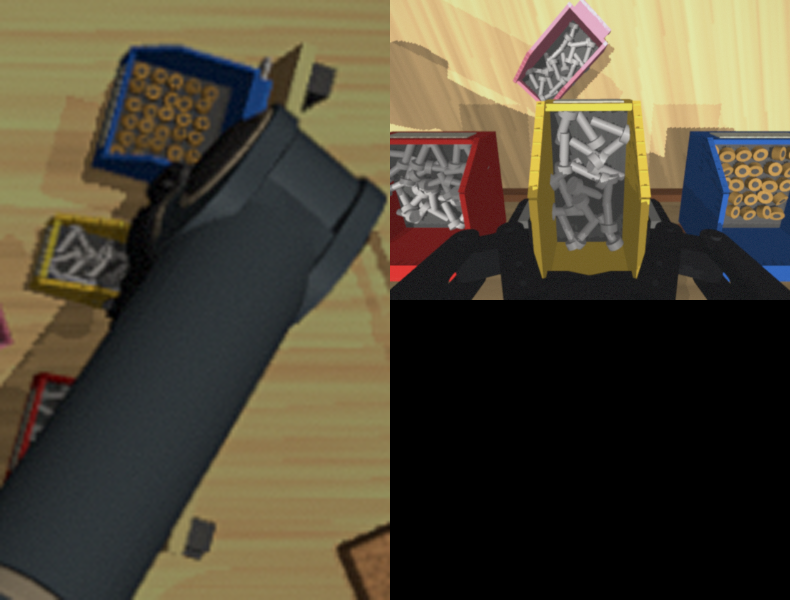

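The picture shows the held yellow bin level at (202,190 in the wrist part), about central between red (107) and blue (290). I now lower it and approach the bare board above the rail.

Call:
apply_moves(dp=[[0,0,0.6],[-0.8,0,0.6],[-0.8,0,0],[-0.6,0,0],[0,0,0],[0,0,0],[0,0,0]], yaw=[0,0,0,0,0,0,0])

```text
time: 8.35
position: [0.5705, -0.3196, 0.2004]
tool_rot: [[0.274, 0.962, 0.0], [0.962, -0.274, 0.0], [0.0, 0.0, -1.0]]
contact_force: [0.4, 0.2, -2.3]
grip_width: 0.672
grip_force: 75.8
```

Call:
apply_moves(dp=[[-0.2,0,0],[-0.1,0,0],[0,0,0],[0,0,0]], yaw=[0,0,0,0])

```text
time: 8.75
position: [0.5694, -0.3226, 0.2003]
tool_rot: [[0.274, 0.962, -0.0], [0.962, -0.274, 0.0], [0.0, -0.0, -1.0]]
contact_force: [-0.1, 0.3, -2.3]
grip_width: 0.669
grip_force: 75.8
```

Call:
apply_moves(dp=[[-0.1,0,0],[-0.1,0,0],[0,0,0],[0,0,0]], yaw=[0,0,0,0])

```text
time: 9.15
position: [0.5694, -0.3228, 0.2002]
tool_rot: [[0.273, 0.962, -0.0], [0.962, -0.273, 0.003], [0.003, -0.001, -1.0]]
contact_force: [-0.4, 4.8, -0.8]
grip_width: 0.67
grip_force: 75.8
```

```bash
python3 - <<'E'
from h import *
s=env.observe(); print(s['moment'],s['contact_force'])
z=np.load('wrist2.npz'); p,d=z['p'],z['d']; c={k:z[k] for k in('K','D','eye','orientation')}
P=cloud(d,c); h=cv2.cvtColor(p,cv2.COLOR_RGB2HSV)
m=(h[...,0]>18)&(h[...,0]<35)&(h[...,1]>150)&(h[...,2]>60); m[:155]=0;m[:,:210]=0;m[:,425:]=0
q=P[m]; q=q[~np.isnan(q).any(1)]
o=np.array([.274,.9617]); t=np.array([.9617,-.274]); tc=np.array([.57645,-.29667])
b=-(q[:,:2]-tc)@o; y=(q[:,:2]-tc)@t; zz=q[:,2]-.2116
for lo in range(-70,70,10):
    k=(b*1000>=lo)&(b*1000<lo+10)
    if k.sum()>5: print(lo,k.sum(),'z',np.round(np.percentile(zz[k]*1000,[2,50,90,98])),'y',np.round(np.percentile(y[k]*1000,[1,99])))
E
```

```text
[ 0.8530836  -0.03839121 -0.1261768 ] [-0.3684438   4.84449728 -0.76134637]
-70 2224 z [-9.  7. 10. 12.] y [-28.  29.]
-60 1476 z [-7. 15. 19. 21.] y [-29.  29.]
-50 1744 z [-6. 23. 28. 29.] y [-29.  29.]
-40 2279 z [-6. 30. 36. 37.] y [-29.  30.]
-30 2410 z [-5. 37. 41. 42.] y [-28.  29.]
-20 2082 z [-4. 36. 42. 74.] y [-28.  29.]
-10 1937 z [-5. 34. 42. 42.] y [-28.  29.]
0 1732 z [-5. 33. 42. 42.] y [-28.  29.]
10 1395 z [-4. 29. 41. 42.] y [-27.  28.]
20 1054 z [-7. 22. 38. 41.] y [-25.  26.]
30 621 z [-8. 11. 22. 27.] y [-24.  26.]
40 4597 z [-8.  8. 17. 20.] y [-24.  26.]
```

Call:
apply_moves(dp=[[0.23,0,0],[0.1,0,0],[0,0,0.4],[0,0,0.4],[0,0,0],[0,0,0],[0,0,0]], yaw=[0,0,0,0,0,0,0])

```text
time: 9.85
position: [0.5697, -0.3217, 0.1923]
tool_rot: [[0.274, 0.962, -0.0], [0.962, -0.274, -0.0], [-0.0, 0.0, -1.0]]
contact_force: [-0.2, -0.3, -3.4]
grip_width: 0.672
grip_force: 75.8
```

Call:
apply_moves(dp=[[0.04,0,0.2],[0,0,0.2],[0,0,0.2],[0,0,0],[0,0,0]], yaw=[0,0,0,0,0])

```text
time: 10.35
position: [0.5698, -0.321, 0.1862]
tool_rot: [[0.274, 0.962, -0.0], [0.962, -0.274, 0.0], [0.0, -0.0, -1.0]]
contact_force: [-0.7, 0.2, -3.0]
grip_width: 0.673
grip_force: 75.8
```

Call:
apply_moves(dp=[[0,0,0.15],[0,0,0.15],[0,0,0],[0,0,0]], yaw=[0,0,0,0])

```text
time: 10.75
position: [0.5698, -0.321, 0.1832]
tool_rot: [[0.274, 0.962, -0.0], [0.962, -0.274, 0.0], [0.0, -0.0, -1.0]]
contact_force: [-0.3, -1.0, -3.0]
grip_width: 0.672
grip_force: 75.8
```

Call:
apply_moves(dp=[[0,0,0.15],[0,0,0.15],[0,0,0],[0,0,0]], yaw=[0,0,0,0])

```text
time: 11.15
position: [0.5698, -0.321, 0.1801]
tool_rot: [[0.274, 0.962, -0.0], [0.962, -0.274, 0.0], [0.0, -0.0, -1.0]]
contact_force: [-0.1, 0.4, -2.9]
grip_width: 0.668
grip_force: 75.8
```

Call:
apply_moves(dp=[[0,0,0.15],[0,0,0.15],[0,0,0],[0,0,0]], yaw=[0,0,0,0])

```text
time: 11.55
position: [0.5698, -0.321, 0.1772]
tool_rot: [[0.274, 0.962, -0.0], [0.962, -0.274, 0.0], [0.0, -0.0, -1.0]]
contact_force: [0.1, -0.2, -2.4]
grip_width: 0.674
grip_force: 75.8
```

Call:
apply_moves(dp=[[0,0,0.15],[0,0,0.15],[0,0,0],[0,0,0]], yaw=[0,0,0,0])

```text
time: 11.95
position: [0.5698, -0.321, 0.1742]
tool_rot: [[0.274, 0.962, -0.0], [0.962, -0.274, 0.0], [0.0, -0.0, -1.0]]
contact_force: [0.9, 0.2, -2.7]
grip_width: 0.669
grip_force: 75.8
```

Call:
apply_moves(dp=[[0,0,0.15],[0,0,0.15],[0,0,0],[0,0,0]], yaw=[0,0,0,0])

```text
time: 12.35
position: [0.5698, -0.321, 0.1712]
tool_rot: [[0.274, 0.962, -0.0], [0.962, -0.274, 0.0], [0.0, -0.0, -1.0]]
contact_force: [-0.5, -1.1, -2.0]
grip_width: 0.669
grip_force: 75.8
```

Call:
apply_moves(dp=[[0,0,0.15],[0,0,0.15],[0,0,0],[0,0,0]], yaw=[0,0,0,0])

```text
time: 12.75
position: [0.5698, -0.321, 0.1682]
tool_rot: [[0.274, 0.962, -0.0], [0.962, -0.274, 0.0], [0.0, -0.0, -1.0]]
contact_force: [0.0, -0.3, -2.8]
grip_width: 0.67
grip_force: 75.8
```

Call:
apply_moves(dp=[[0,0,0.15],[0,0,0.1],[0,0,0],[0,0,0]], yaw=[0,0,0,0])

```text
time: 13.15
position: [0.5698, -0.321, 0.1657]
tool_rot: [[0.274, 0.962, -0.0], [0.962, -0.274, 0.0], [0.0, -0.0, -1.0]]
contact_force: [0.6, 0.7, -2.1]
grip_width: 0.673
grip_force: 75.8
```

Call:
apply_moves(dp=[[0,0,0.1],[0,0,0.1],[0,0,0],[0,0,0]], yaw=[0,0,0,0])

```text
time: 13.55
position: [0.5698, -0.321, 0.1637]
tool_rot: [[0.274, 0.962, -0.0], [0.962, -0.274, 0.0], [0.0, -0.0, -1.0]]
contact_force: [-0.3, -0.0, -2.6]
grip_width: 0.675
grip_force: 75.8
```

Call:
apply_moves(dp=[[0,0,0.1],[0,0,0.1],[0,0,0],[0,0,0]], yaw=[0,0,0,0])

```text
time: 13.95
position: [0.5699, -0.321, 0.1617]
tool_rot: [[0.274, 0.962, -0.0], [0.962, -0.274, 0.0], [0.0, -0.0, -1.0]]
contact_force: [0.5, -0.3, -3.5]
grip_width: 0.671
grip_force: 75.8
```

Call:
apply_moves(dp=[[0,0,0.1],[0,0,0.1],[0,0,0],[0,0,0]], yaw=[0,0,0,0])

```text
time: 14.35
position: [0.5698, -0.321, 0.1597]
tool_rot: [[0.274, 0.962, -0.0], [0.962, -0.274, 0.0], [0.0, -0.0, -1.0]]
contact_force: [0.2, 1.0, -2.7]
grip_width: 0.675
grip_force: 75.8
```

Call:
apply_moves(dp=[[0,0,0.1],[0,0,0.1],[0,0,0],[0,0,0]], yaw=[0,0,0,0])

```text
time: 14.75
position: [0.57, -0.3212, 0.1584]
tool_rot: [[0.274, 0.962, 0.001], [0.962, -0.274, -0.0], [0.0, 0.001, -1.0]]
contact_force: [-1.5, 1.5, 1.9]
grip_width: 0.67
grip_force: 76.3
```

Call:
apply_moves(dp=[[0,0,0.1],[0,0,0.1],[0,0,0],[0,0,0]], yaw=[0,0,0,0])

```text
time: 15.15
position: [0.5703, -0.3215, 0.1576]
tool_rot: [[0.274, 0.962, 0.002], [0.962, -0.274, -0.0], [0.0, 0.002, -1.0]]
contact_force: [-3.0, 2.7, 9.9]
grip_width: 0.673
grip_force: 76.9
```

Call:
apply_moves(dp=[[0,0,0],[0,0,0],[0,0,0],[0,0,0],[0,0,0],[0,0,0]], yaw=[0,0,0,0,0,0])

```text
time: 15.75
position: [0.5703, -0.3215, 0.1577]
tool_rot: [[0.274, 0.962, 0.002], [0.962, -0.274, -0.0], [0.0, 0.002, -1.0]]
contact_force: [-2.3, 4.2, 9.5]
grip_width: 0.672
grip_force: 76.9
```

Call:
apply_moves(dp=[[0,0,0],[0,0,0],[0,0,0],[0,0,0],[0,0,0],[0,0,0]], yaw=[0,0,0,0,0,0])

```text
time: 16.35
position: [0.5703, -0.3215, 0.1577]
tool_rot: [[0.274, 0.962, 0.002], [0.962, -0.274, -0.0], [0.0, 0.002, -1.0]]
contact_force: [-4.3, 3.6, 9.5]
grip_width: 0.672
grip_force: 76.9
```

```bash
python3 - <<'E'
from h import *
s=env.observe(); print(s['time'],s['position'],s['contact_force'])
p,d,c=snap('wrist'); save(p,'w3.png')
E
```

```text
16.35 [ 0.5703241  -0.32148597  0.1576559 ] [-4.29355972  3.6313569   9.47289555]
```

View pics/w3.png

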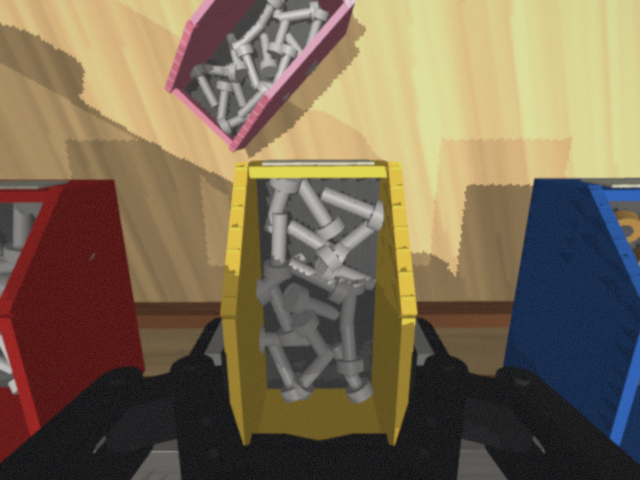

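The picture shows the yellow bin hooked level with the red and blue bins, at (320,300), with the free gaps on both sides about equal. The rail has carried about 12 N for 1.2 s. I now relax the pull and release.

Call:
apply_moves(dp=[[0,0,-0.1],[0,0,-0.1],[0,0,-0.05],[0,0,0],[0,0,0]], yaw=[0,0,0,0,0])

```text
time: 16.9
position: [0.57, -0.3212, 0.158]
tool_rot: [[0.274, 0.962, 0.0], [0.962, -0.274, -0.0], [-0.0, 0.0, -1.0]]
contact_force: [0.6, -0.6, -1.0]
grip_width: 0.669
grip_force: 75.9
```

Call:
apply_moves(dp=[[0,0,0],[0,0,0],[0,0,0],[0,0,0],[0,0,0],[0,0,0],[0,0,0],[0,0,0]], yaw=[0,0,0,0,0,0,0,0], grip=100)

```text
time: 17.7
position: [0.5699, -0.3211, 0.1583]
tool_rot: [[0.274, 0.962, -0.0], [0.962, -0.274, 0.0], [0.0, -0.0, -1.0]]
contact_force: [0.3, -0.4, -0.7]
grip_width: 1.0
grip_force: 0.0
```

```bash
python3 - <<'E'
from h import *
s=env.observe(); print(s['time'],s['position'],s['contact_force'],s['grip_width'])
E
```

```text
17.7 [ 0.56985247 -0.32107095  0.15825602] [ 0.28374498 -0.35094026 -0.69787958] 0.999858524700661
```

Released cleanly; retreating straight up, then away.

Call:
apply_moves(dp=[[0,0,-1],[0,0,-2],[0,0,-3],[0,0,-3],[0,0,-3],[0,0,0],[0,0,0],[0,0,0]], yaw=[0,0,0,0,0,0,0,0])

```text
time: 18.5
position: [0.5694, -0.3205, 0.2773]
tool_rot: [[0.274, 0.962, -0.002], [0.962, -0.274, 0.001], [0.001, -0.002, -1.0]]
contact_force: [-0.5, 0.3, -0.9]
grip_width: 1.0
grip_force: 0.0
```

Call:
apply_moves(dp=[[3,0,-1],[4,0,-1],[4,0,0],[4,0,0],[4,0,0],[4,0,0],[0,0,0],[0,0,0]], yaw=[0,0,0,0,0,0,0,0])

```text
time: 19.3
position: [0.6326, -0.0983, 0.2967]
tool_rot: [[0.271, 0.963, -0.003], [0.963, -0.271, -0.0], [-0.001, -0.003, -1.0]]
contact_force: [-0.1, -0.7, -0.4]
grip_width: 1.001
grip_force: 0.0
```

```bash
python3 - <<'E'
from h import *
s=env.observe(); print(s['time'],s['position'],s['contact_force'])
p,d,c=snap('top'); save(cv2.resize(p[100:320,380:560],(490,600),interpolation=cv2.INTER_CUBIC),'t4.png')
P=cloud(d,c); h=cv2.cvtColor(p,cv2.COLOR_RGB2HSV)
m=(h[...,0]>22)&(h[...,0]<34)&(h[...,1]>150)&(h[...,2]>60)&(P[...,2]>.12)&(P[...,1]<-.2)&(P[...,1]>-.42)
q=P[m]; r=(q[:,:2]-[.5527,-.3794])*1000
print(len(q),'along',np.percentile(r@[.9617,-.274],[1,50,99]),'out',np.percentile(r@[.274,.9617],[1,99]),'z',np.percentile(q[:,2],[2,98]))
E
```

```text
19.3 [ 0.63260084 -0.09825532  0.29667169] [-0.05611474 -0.71531666 -0.35914354]
463 along [-30.93594298   0.34321708  28.19615258] out [  0.38443811 122.61076108] z [0.14365164 0.20358196]
```

View pics/t4.png

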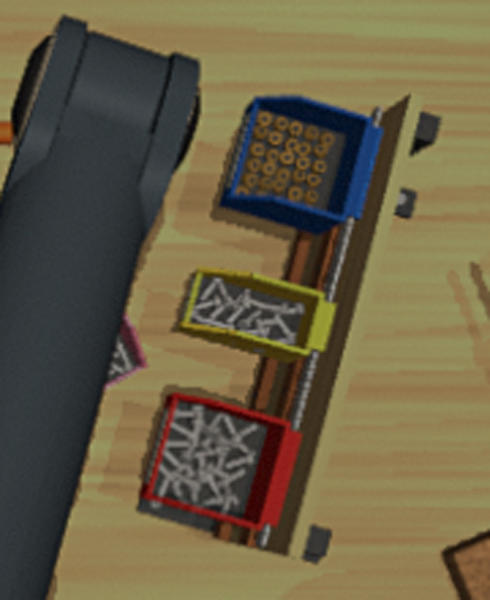

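The picture shows the yellow bin hanging at (260,315), its lip over the rail at (322,328), midway between blue and red. It is within 2 mm of the middle, and the arm is clear.

```bash
python3 -c "
from bench import env
print(env.hand_in())"
```

```text
the job is handed in; nothing more can be done
None
```

The yellow bin hangs hooked on the rail, within about 2 mm of the middle between the blue and red bins; I pulled it down with about 12 N on the rail for 1.2 s before letting go, and handed the job in at about 19 s of robot time (no verdict was returned).

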